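# Select a gear on the clay slab roller

### The job

Change the slab roller's gear: with closed fingers, push the gear lever along its gate - out of the middle slot, across the channel and fully home into the slot marked by the green plate - and leave it there. Only push it with the outside of the fingers, without forcing it against the gate and never with the knob between the fingers, do not put it into any slot marked with another colour on the way, and leave the jar, tape and pot alone.

Things in the scene. Friction and masses are not known exactly. Their poses are not given: they have to be found in the camera images.
- machine: Green bench slab roller for clay, fixed. Its gearbox, 150 mm (x) by 134 mm (y), carries the gate plate, top face 120 mm above the table. Origin: on the table under the gate's middle; x points away from the robot to the rollers, along the slots; y left, along the cross channel; z up. Rollers and side plates (to 98 mm high, 332 mm wide) lie at x = 95 to 195 mm, then a low wooden bed.
- gate_centre (a point): Middle of the aluminium gate, on its top face. Three slots along x (at y = -26, 0, +26 mm) run to both sides of one cross channel along y at x = 0, all 14 mm wide. Solid tongues 12 mm wide with round ends part the slots, so the lever changes slot only in the cross channel. Each of the four outer slot ends has a coloured plate beyond it; which colour is where changes.
- knob_centre (a point): Centre of the lever's black knob, an upright cylinder 36 mm across, 44 mm high with rounded edges, on a steel stem 10 mm thick. Upright, it is 205 mm above the table, 195 mm above the pivot. At a slot's end it stands about 46 mm from the gate's middle along the slot, in an outer slot also 46 mm to the side; it sinks up to 12 mm there as the lever leans.
- knob: The whole lever, stem and knob as one piece; origin at its pivot inside the gearbox, 10 mm above the table under the gate's middle, z along the stem to the knob. It starts anywhere along the middle slot. It stays where it is left: friction holds it, and about 2 N at the knob moves it.
- stem_at_gate (a point): Point on the axis of the lever's stem at the height of the gate plate, 110 mm from the pivot. Fully home in a slot it is about 26 mm from the cross channel's middle line and 24 mm short of that slot's coloured plate's centre.
- lever_fore (a joint): Lean of the lever along the slots, rad: 0 in the cross channel, positive with the knob leaning to the machine's +x; stops at -0.245 and +0.245 (slot ends).
- lever_side (a joint): Lean of the lever along the cross channel, rad: 0 in the middle slot, positive with the knob leaning to the machine's +y; stops at -0.242 and +0.242 (the outer slots).
- green_plate: Green square marking plate, 22 by 22 by 3 mm, fixed on the gate plate just beyond the end of the slot that it marks. Origin: middle of its underside, 50 mm along the machine's x from the gate's middle line (+ or -) and 26 mm to the side; axes parallel to the machine's.
- yellow_plate: Yellow square marking plate, 22 by 22 by 3 mm, fixed on the gate plate just beyond the end of the slot that it marks. Origin: middle of its underside, 50 mm along the machine's x from the gate's middle line (+ or -) and 26 mm to the side; axes parallel to the machine's.
- blue_plate: Blue square marking plate, 22 by 22 by 3 mm, fixed on the gate plate just beyond the end of the slot that it marks. Origin: middle of its underside, 50 mm along the machine's x from the gate's middle line (+ or -) and 26 mm to the side; axes parallel to the machine's.
- red_plate: Red square marking plate, 22 by 22 by 3 mm, fixed on the gate plate just beyond the end of the slot that it marks. Origin: middle of its underside, 50 mm along the machine's x from the gate's middle line (+ or -) and 26 mm to the side; axes parallel to the machine's.
- jar: Amber glass jar with a white cap, loose, 56 mm across, 85 mm high, standing left of the gearbox. Origin: middle of its underside.
- tape: Roll of black tape lying flat, loose, 90 mm across, 48 mm high, farther left of the gearbox. Origin: middle of its underside.
- pot: Aluminium pot with two black side handles, loose, 130 mm across the rim (about 200 mm over the handles), 100 mm high, standing right of the gearbox. Origin: middle of its underside.

How it is judged:
By the outcome, as a careful person would: the job done as asked, in the order asked, and still so for the second after the job is handed in, with the robot touching nothing.
It also fails if it takes over 48 s, if anything falls off the work surface, if the arm or the gripper's body presses on something with over 40 N, if the wrist force passes 120 N, or if a joint passes its speed limit or range.

### The arm

A 6-joint arm with a two-finger parallel gripper is mounted at the origin on the work surface. World frame = base frame: x ahead of the robot, y to its left, z up, the work surface at z = 0. Lengths are in m, angles in rad, forces in N, time in s.
With the tool pointing down it reaches from about 0.225 to 0.875 m from the base axis. Payload 3.4 kg.
Tool frame: the origin (TCP) lies midway between the tips of the shut fingers; the grasp point (between the pads) lies 19 mm behind it (arm.grasp_offset is the distance from the TCP to the grasp point, in m); z points along the fingers, y is the direction in which the jaws open and shut (so a half turn about z gives the same grasp; the last joint's range is limited). The gripper opens to 85 mm and grips with 20 to 120 N. Pads are 22 mm wide; open, the fingers measure 114 mm over their backs; the gripper's body (76 mm by 85 mm) begins 54 mm behind the grasp point. The pads swing forward as they close: fully open they stand 13 mm farther back than shut.
Start: joints at [-1.446, 0.276, 1.505, -0, 1.361, -0.121], TCP at [0.14, -0.558, 0.231] pointing down, gripper open.
Joint ranges: [-2.89, 2.89], [-0.75, 2.08], [0.22, 2.7], [-1.18, 4.32], [0.11, 2.71], [-2.7, 2.7]. Speed limits (rad/s): [2.57, 2.57, 3.14, 3.14, 3.14, 3.14].

### API

Orientations are given as a 3x3 rotation matrix whose columns are the frame's x, y, z axes.
In Python, from bench import arm, snapshot, ticket gives the robot as it stands.
- The arm moves only by the tool drive_tool, never from a script. Its argument "deltas" is text: rows parted by semicolons, each of 7 numbers parted by spaces: the shift along the tool's x, y, z in cm, then the turn, a rotation vector about the tool's x, y, z in degrees, then the opening in per cent of the stroke, from 0 (shut) to 100 (fully open). In form: x y z ax ay az jaw; .... A call has 1 to 5 rows; each row shifts and turns the pose as measured when the row begins, along the tool's axes as they then stand; what a row does not reach is not made up. A row lasts 1/12 s, in which the tool goes at most 41.7 mm and 7.16 degrees, less where a joint would pass 70% of its speed; a pose out of reach is approached as far as the arm can. A call is refused whole if a number of a shift passes 4.17 or a number of a turn 7.16, either way. A call with a gripper value outside its range is refused whole. The fingers move at their own pace and stop on an object; "squeeze" is the grip in N (left out, the last holds). Time passes only in rows, so rows that do not move let the fingers close. It gives the time, the measured TCP pose, the force and the opening at its end, in the units of the state.
- arm.get_obs(): the state, without advancing time (a new reading comes with each control period).
- snapshot(name): name is "scene" or "top" or "wrist"; returns a dict with "color" (480x640x3 uint8, red, green, blue), "fx", "fy", "cx", "cy" (pixels), "extrinsics" (4x4, takes a point from camera to world coordinates); the wrist camera has in their place "hand_eye" (4x4, takes a point from camera to tool coordinates, whose origin is the TCP and whose axes are the flange's). Camera axes: x right, y down, z forward; pixel columns grow to the right and rows downward; lengths in m; the calibration is good to about 2 mm. A picture is of the moment at which its call begins: read the wrist's pose just before it. There is no depth.
- ticket.finish_job(): hands the job in, once; it reports no verdict.
The state is a dict: "time_s": time; "joints": joint angles; "joint_vel": joint speeds; "joint_efforts": joint torques, N m; "tcp_pos": TCP position; "ee_rot": TCP orientation; "force": force on the tool from outside, world axes, zero at the start; "moment": the same for the moment, N m; "width": opening from 0.0 (shut) to 1.0 (fully open).
Only numpy, scipy, OpenCV 4.12 (cv2) and the standard library are available. Lean on these libraries where they do the work, as an engineer would, in place of code of your own. Each camera call takes 0.05 s, during which the arm holds its last target. There are 200 camera calls.

## Working session

There is one attempt and no reset: what is moved stays moved. The work goes in short steps, Python scripts to look and compute and a tool call to move; the robot and the scene stay as the last step left them, time stands still between calls to the robot, and variables do not carry over. Pictures are saved under pics/ and viewed, about 8 in all and at most 12, crops included, and the job is handed in when it is done.

Besides the shell and the picture viewer there is one more tool, called in YAML: its name, and indented under it one key for each argument. drive_tool: Moves the arm, as the interface text tells. Its arguments: {"type":"object","properties":{"deltas":{"type":"string"},"squeeze":{"type":"number"}},"required":["deltas"]}

```bash
mkdir -p pics; python3 - <<'E'
from bench import arm, snapshot
import cv2,pickle,numpy as np
o=arm.get_obs();print(o['time_s'],o['tcp_pos'],o['ee_rot'])
for n in("scene","top"):
    s=snapshot(n);pickle.dump(s,open(n+".pkl","wb"));cv2.imwrite(f"pics/{n}0.png",s["color"][:,:,::-1])
    print(n,s["fx"],s["fy"],s["cx"],s["cy"],np.round(s["extrinsics"],3).tolist())
E
```

```text
0.0 [ 0.13984311 -0.55717146  0.23045622] [[ 9.69934943e-01  2.43364246e-01 -2.21586653e-04]
 [ 2.43364245e-01 -9.69933303e-01  1.79797514e-03]
 [ 2.22638591e-04 -1.79784518e-03 -9.99998359e-01]]
scene 475.70333739369886 475.70333739369886 313.1902050058495 237.34068967602477 [[0.123, 0.607, -0.785, 1.331], [0.992, -0.07, 0.102, -0.04], [0.007, -0.792, -0.611, 0.761], [0.0, 0.0, 0.0, 1.0]]
top 472.50365126780076 472.50365126780076 317.7554336911949 243.3412910816044 [[-0.026, -0.98, 0.197, 0.373], [-1.0, 0.027, 0.001, 0.066], [-0.006, -0.197, -0.98, 0.897], [0.0, 0.0, 0.0, 1.0]]
```

View pics/top0.png

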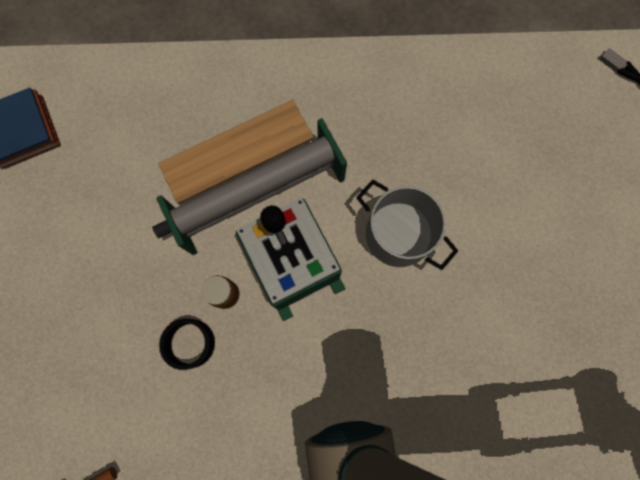

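View pics/scene0.png

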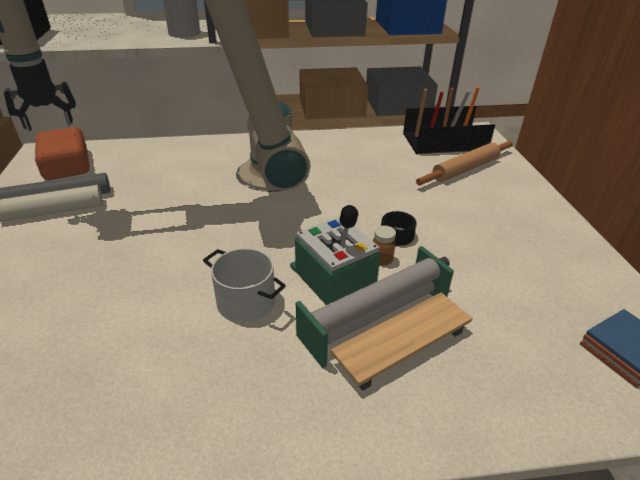

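The top view shows the gate at about (288,250). Green is near-right at (315,268), blue near-left at (287,283), yellow far-left and red far-right. The knob is at (272,219), leaning far in the middle slot. In the scene view the knob is at (348,215).

```bash
cat > h.py <<'E'
import cv2,numpy as np
def ray(s,u,v):
    E=s["extrinsics"];d=E[:3,:3]@[(u-s["cx"])/s["fx"],(v-s["cy"])/s["fy"],1];return E[:3,3],d/np.linalg.norm(d)
def onz(s,u,v,z):
    o,d=ray(s,u,v);return o+d*(z-o[2])/d[2]
def tri(r):
    A=sum(np.eye(3)-np.outer(d,d) for o,d in r);b=sum((np.eye(3)-np.outer(d,d))@o for o,d in r);return np.linalg.solve(A,b)
def blob(m,x0,x1,y0,y1):
    k=np.zeros_like(m);k[y0:y1,x0:x1]=m[y0:y1,x0:x1]
    n,_,st,c=cv2.connectedComponentsWithStats(k);i=1+np.argmax(st[1:,4]);return c[i],st[i]
HUE=dict(red=((0,8),(172,180)),yellow=((18,32),),green=((50,75),),blue=((105,125),))
def plates(s,box,smin=150,vmin=90):
    h=cv2.cvtColor(s["color"],cv2.COLOR_RGB2HSV);out={}
    for n,rs in HUE.items():
        m=sum(cv2.inRange(h,(a,smin,vmin),(b,255,255)) for a,b in rs)
        try:out[n]=blob(m,*box)
        except ValueError:pass
    return out
def knob(s,box):
    m=(s["color"].max(2)<45).astype(np.uint8);m=cv2.morphologyEx(m,cv2.MORPH_OPEN,cv2.getStructuringElement(cv2.MORPH_ELLIPSE,(11,11)));return blob(m,*box)
B=dict(top=(235,345,195,300),scene=(295,385,200,275))
E
python3 - <<'E'
import pickle,numpy as np
from h import *
S={n:pickle.load(open(n+".pkl","rb")) for n in B}
P={}
for n in B:
    P[n]={k:onz(S[n],*c,0.123) for k,(c,st) in plates(S[n],B[n]).items()}
    for k,(c,st) in plates(S[n],B[n]).items(): print(n,k,c.round(1),st[4],P[n][k].round(4))
kb={n:knob(S[n],B[n]) for n in B};print(kb)
for n in B: print(n,"onz.195",onz(S[n],*kb[n][0],.195).round(4))
K=tri([ray(S[n],*kb[n][0]) for n in B]);print("knob",K)
for n in B:
    p=P[n]
    if len(p)==4:
        c=sum(p.values())/4;x=p['yellow']+p['red']-p['green']-p['blue'];y=p['yellow']+p['blue']-p['red']-p['green']
        print(n,c,np.degrees(np.arctan2(x[1],x[0])),np.degrees(np.arctan2(-y[0],y[1])),np.linalg.norm(x)/2,np.linalg.norm(y)/2)
E
```

```text
top red [289.2 215.4] 97 [0.578  0.1137 0.123 ]
top yellow [257.5 231.2] 74 [0.552  0.1675 0.123 ]
top blue [292.7 284. ] 3 [0.4615 0.1098 0.123 ]
scene red [340.3 254.8] 66 [0.5768 0.1154 0.123 ]
scene yellow [360.1 246.6] 64 [0.5543 0.1622 0.123 ]
scene green [314.2 230.7] 46 [0.4867 0.0716 0.123 ]
scene blue [333.4 223.5] 45 [0.4643 0.1186 0.123 ]
{'top': (array([272.50850662, 219.45557656]), array([261, 206,  24,  28, 529], dtype=int32)), 'scene': (array([348.11986301, 216.25342466]), array([340, 206,  17,  22, 292], dtype=int32))}
top onz.195 [0.5532 0.1351 0.195 ]
scene onz.195 [0.5405 0.1349 0.195 ]
knob [0.55109994 0.13346125 0.20261263]
scene [0.52053079 0.11695359 0.123     ] 25.914202868021658 25.54261510797691 0.1000883139024025 0.051955524281771276
```

drive_tool:
  deltas: "0 0 -3 0 0 -6 0; 0 0 -3 0 0 -6 0; 0 0 -2 0 0 0 0; 0 0 0 0 0 0 0"
  squeeze: 30

```text
time_s: 0.43
tcp_pos: [0.1395, -0.5547, 0.3086]
ee_rot: [[0.893, 0.449, -0.002], [0.449, -0.893, 0.013], [0.005, -0.013, -1.0]]
force: [-0.4, -0.1, 0.4]
width: 0.452
```

```bash
cat >> h.py <<'E'
C=np.array([.5205,.117,0]);a=np.radians(25.8);RM=np.array([[np.cos(a),-np.sin(a),0],[np.sin(a),np.cos(a),0],[0,0,1]])
def st():
    from bench import arm
    o=arm.get_obs();R=np.array(o['ee_rot']);m=RM.T@(np.array(o['tcp_pos'])-C)
    print("t",round(o['time_s'],2),"machine mm",(m*1000).round(1),"yaw",np.degrees(np.arctan2(R[1,0],R[0,0])).round(2),"tilt",R[:,2].round(3),"F(m)",(RM.T@o['force']).round(1),"w",round(o['width'],2),"q",np.round(o['joints'],2));return o,R,m
def goto(x,y,z):
    o,R,m=st();print("tool cm",(R.T@RM@(np.array([x,y,z])/1000-m)*100).round(2))
E
python3 -c "
from h import *;goto(92,0,300)"
```

```text
t 0.43 machine mm [-635.3 -438.9  308.6] yaw 26.68 tilt [-0.002  0.013 -1.   ] F(m) [-0.4  0.1  0.4] w 0.45 q [-1.45  0.25  1.36  0.    1.55 -0.34]
tool cm [ 73.4  -42.75   1.74]
```

drive_tool:
  deltas: "3.5 -2.1 0 0 0 0 0; 3.5 -2.1 0 0 0 0 0; 3.5 -2.1 0 0 0 0 0; 3.5 -2.1 0 0 0 0 0; 3.5 -2.1 0 0 0 0 0"

```text
time_s: 0.85
tcp_pos: [0.2475, -0.3845, 0.3036]
ee_rot: [[0.9, 0.436, -0.005], [0.436, -0.9, 0.015], [0.002, -0.016, -1.0]]
force: [1.8, -0.7, -0.2]
width: 0.004
```

drive_tool:
  deltas: "3.5 -2.1 0 0 0 0 0; 3.5 -2.1 0 0 0 0 0; 3.5 -2.1 0 0 0 0 0; 3.5 -2.1 0 0 0 0 0; 3.5 -2.1 0 0 0 0 0"

```text
time_s: 1.27
tcp_pos: [0.3572, -0.2075, 0.2999]
ee_rot: [[0.902, 0.431, -0.01], [0.431, -0.902, 0.022], [0.001, -0.024, -1.0]]
force: [1.6, 0.5, -0.5]
width: -0.002
```

drive_tool:
  deltas: "3.5 -2.1 0 0 0 0 0; 3.5 -2.1 0 0 0 0 0; 3.5 -2.1 0 0 0 0 0; 3.5 -2.1 0 0 0 0 0; 3.5 -2.1 0 0 0 0 0"

```text
time_s: 1.68
tcp_pos: [0.4673, -0.0307, 0.2972]
ee_rot: [[0.903, 0.429, -0.016], [0.43, -0.903, 0.024], [-0.004, -0.028, -1.0]]
force: [1.1, -0.3, 0.3]
width: 0.001
```

```bash
python3 -c "
from h import *;goto(92,0,300)"
```

```text
t 1.68 machine mm [-112.2 -109.8  297.2] yaw 25.44 tilt [-0.016  0.024 -1.   ] F(m) [ 0.8 -0.7  0.3] w 0.0 q [-0.23  0.09  1.58  0.02  1.49  0.9 ]
tool cm [ 20.35 -11.12  -0.04]
```

drive_tool:
  deltas: "3.5 -1.9 0 -1.6 0.2 0 0; 3.5 -1.9 0 0 0 0 0; 3.5 -1.9 0 0 0 0 0; 3.5 -1.9 0 0 0 0 0; 3.5 -1.9 0 0 0 0 0"

```text
time_s: 2.1
tcp_pos: [0.5847, 0.1408, 0.2906]
ee_rot: [[0.902, 0.431, -0.008], [0.431, -0.902, -0.002], [-0.008, -0.002, -1.0]]
force: [0.4, -0.3, 0.6]
width: 0.002
```

drive_tool:
  deltas: "2.5 -1.4 0 0 0 0 0; 0 0 0 0 0 0 0; 0 0 0 0 0 0 0"

```text
time_s: 2.35
tcp_pos: [0.6042, 0.1736, 0.2833]
ee_rot: [[0.899, 0.438, -0.014], [0.438, -0.899, 0.0], [-0.013, -0.006, -1.0]]
force: [-0.9, 0.6, 0.3]
width: -0.0
```

```bash
python3 - <<'E'
s=open('h.py').read().replace("*100).round(2))","*100).round(2),'turn deg',np.degrees(cv2.Rodrigues(R.T@RM@np.diag([1.,-1,-1]))[0].ravel()).round(2))")
open('h.py','w').write(s)
from h import *
goto(92,0,190)
from bench import snapshot
S={n:snapshot(n) for n in B}
o=np.hstack([S["top"]["color"][150:350,200:400],S["scene"]["color"][130:330,250:450]])
cv2.imwrite("pics/a.png",cv2.resize(o,None,fx=2,fy=2)[:,:,::-1])
E
```

```text
t 2.35 machine mm [100.   14.5 283.3] yaw 25.97 tilt [-0.014  0.    -1.   ] F(m) [-0.6  1.   0.3] w -0.0 q [0.17 0.34 1.28 0.   1.53 1.29]
tool cm [-0.68  1.51  9.33] turn deg [-0.37  0.74  0.17]
```

View pics/a.png

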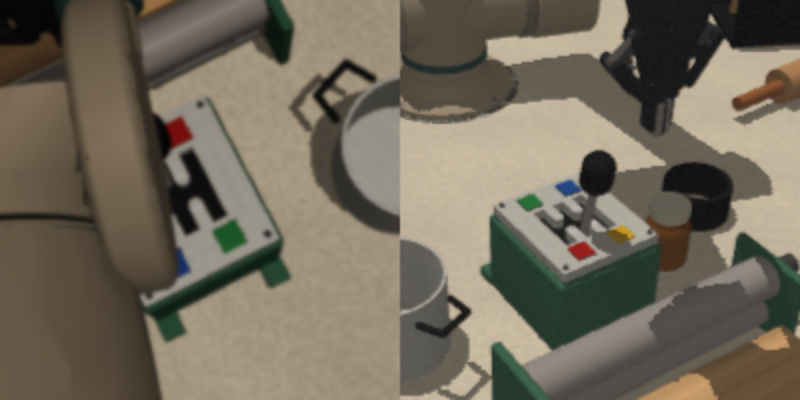

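The top view (left half) is partly blocked by the arm. The scene view (right half) shows the knob at crop (598,172), still leaning far in the middle slot. The shut fingers, at crop (655,115), are above and beyond it. Descending next.

drive_tool:
  deltas: "-0.6 1.5 2 -0.4 0.7 0 0; 0 0 2 0 0 0 0; 0 0 2 0 0 0 0; 0 0 1 0 0 0 0; 0 0 0 0 0 0 0"

```text
time_s: 2.87
tcp_pos: [0.6014, 0.1488, 0.2133]
ee_rot: [[0.903, 0.43, 0.003], [0.43, -0.903, -0.003], [0.001, 0.004, -1.0]]
force: [0.6, -0.6, -0.5]
width: -0.001
```

```bash
python3 -c "
from h import *;goto(88,0,192)"
```

```text
t 2.87 machine mm [ 86.7  -6.6 213.3] yaw 25.47 tilt [ 0.003 -0.003 -1.   ] F(m) [ 0.3 -0.8 -0.5] w -0.0 q [ 0.13  0.35  1.44 -0.    1.35  1.26]
tool cm [ 0.13 -0.67  2.12] turn deg [ 0.22 -0.06 -0.33]
```

drive_tool:
  deltas: "0.1 -0.7 1.5 0 0 0 0; 0 0 0.7 0 0 0 0; 0 0 0 0 0 0 0"

```text
time_s: 3.12
tcp_pos: [0.5993, 0.1526, 0.1932]
ee_rot: [[0.904, 0.427, 0.005], [0.427, -0.904, -0.004], [0.003, 0.006, -1.0]]
force: [-0.2, 1.3, 0.2]
width: 0.0
```

```bash
python3 -c "
from h import *;goto(29,0,192)"
```

```text
t 3.12 machine mm [ 86.4  -2.2 193.2] yaw 25.27 tilt [ 0.005 -0.004 -1.   ] F(m) [0.4 1.2 0.2] w 0.0 q [ 0.14  0.36  1.47 -0.    1.3   1.27]
tool cm [-5.74 -0.17  0.1 ] turn deg [ 0.32 -0.19 -0.53]
```

drive_tool:
  deltas: "-0.6 -0.1 0 0 0 0 0; -0.6 0 0 0 0 0 0; -0.6 0 0 0 0 0 0; -0.6 0 0 0 0 0 0; -0.6 0 0 0 0 0 0"

```text
time_s: 3.53
tcp_pos: [0.5734, 0.1395, 0.1978]
ee_rot: [[0.904, 0.426, 0.016], [0.426, -0.905, -0.002], [0.014, 0.009, -1.0]]
force: [2.8, 0.7, 2.6]
width: -0.0
```

drive_tool:
  deltas: "-0.6 0 0 0 0 0 0; -0.6 0 0 0 0 0 0; -0.6 0 0 0 0 0 0; 0 0 0 0 0 0 0"

```text
time_s: 3.87
tcp_pos: [0.5565, 0.1314, 0.2008]
ee_rot: [[0.904, 0.426, 0.024], [0.426, -0.905, -0.0], [0.021, 0.01, -1.0]]
force: [-0.7, -0.5, -0.9]
width: 0.001
```

```bash
python3 - <<'E'
from h import *
goto(29,0,192)
from bench import snapshot
S={n:snapshot(n) for n in B}
o=np.hstack([S["top"]["color"][180:300,230:350],S["scene"]["color"][170:290,280:400]])
cv2.imwrite("pics/b.png",cv2.resize(o,None,fx=3.3,fy=3.3,interpolation=cv2.INTER_CUBIC)[:,:,::-1])
E
```

```text
t 3.87 machine mm [ 38.7  -2.7 200.8] yaw 25.22 tilt [ 0.024 -0.    -1.   ] F(m) [-0.8 -0.1 -0.9] w 0.0 q [ 0.11  0.28  1.58 -0.    1.26  1.24]
tool cm [-0.99 -0.27  0.86] turn deg [ 0.59 -1.23 -0.59]
```

View pics/b.png

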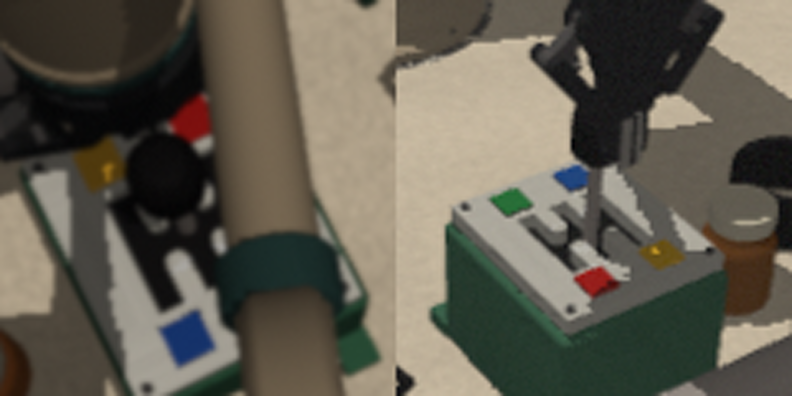

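The top view shows the knob at about pixel (280,233), with the fingers behind it on the roller side. In the scene view the stem meets the gate near the channel, and it is still in the middle slot. I'll measure the knob next.

```bash
cat >> h.py <<'E'
def kmeas(box=(268,300,220,262),z=.204,name=None):
    from bench import snapshot
    s=snapshot("top");g=s["color"].max(2)
    m=(g<45).astype(np.uint8);m=cv2.morphologyEx(m,cv2.MORPH_OPEN,cv2.getStructuringElement(cv2.MORPH_ELLIPSE,(13,13)))
    c,b=blob(m,*box);print("knob px",c.round(1),b,"machine mm",((RM.T@(onz(s,*c,z)-C))*1000).round(1))
    if name: cv2.imwrite(name,cv2.resize(s["color"][190:290,230:350],None,fx=4,fy=4,interpolation=cv2.INTER_CUBIC)[:,:,::-1])
E
python3 - <<'E'
from h import *
import pickle
s=pickle.load(open('top.pkl','rb'))
for p in [(280,233),(272.5,219.5)]: print((RM.T@(onz(s,*p,.204)-C)*1000).round(1))
kmeas()
# predicted pixel of upright knob centre and one 5mm in +x
E_=np.linalg.inv(s["extrinsics"])
for x in(0,10):
    p=E_@np.r_[RM@[x/1000,0,.205]+C,1];print(s["fx"]*p[0]/p[2]+s["cx"],s["fy"]*p[1]/p[2]+s["cy"])
E
```

```text
[ 10.8   1.5 204. ]
[ 34.8   2.3 204. ]
knob px [279.3 232.9] [268 220  26  27 555] machine mm [ 11.5   2.3 204. ]
284.04730364294863 238.65239017651243
281.07719854909726 232.8669084974628
```

drive_tool:
  deltas: "-0.4 -0.2 0.5 0.4 -1.2 0 0; -0.4 0 0.3 0 0 0 0; 0 0 0 0 0 0 0"

```text
time_s: 4.27
tcp_pos: [0.5498, 0.1301, 0.191]
ee_rot: [[0.905, 0.426, -0.0], [0.426, -0.905, -0.003], [-0.001, 0.003, -1.0]]
force: [0.5, 0.1, 0.8]
width: 0.001
```

```bash
python3 -c "
from h import *;goto(29,0,194);kmeas()"
```

```text
t 4.27 machine mm [ 32.1  -0.9 191. ] yaw 25.23 tilt [-0.    -0.003 -1.   ] F(m) [ 0.5 -0.1  0.8] w 0.0 q [ 0.11  0.29  1.59 -0.    1.26  1.24]
tool cm [-0.31 -0.09 -0.3 ] turn deg [ 0.16  0.08 -0.57]
knob px [280.5 238.6] [268 220  30  39 848] machine mm [  2.8   4.7 204. ]
```

drive_tool:
  deltas: "-0.3 0 0 0 0 0 0; 0 0 0 0 0 0 0; 0 0 0 0 0 0 0"

```text
time_s: 4.57
tcp_pos: [0.5469, 0.1288, 0.1902]
ee_rot: [[0.905, 0.426, -0.002], [0.426, -0.905, -0.003], [-0.003, 0.002, -1.0]]
force: [1.8, 0.3, 0.8]
width: -0.0
```

```bash
python3 -c "
from h import *;goto(29,0,194);kmeas(name='pics/c.png')"
```

```text
t 4.57 machine mm [ 28.9  -0.9 190.2] yaw 25.23 tilt [-0.002 -0.003 -1.   ] F(m) [ 1.7 -0.5  0.8] w -0.0 q [ 0.11  0.28  1.6  -0.    1.26  1.24]
tool cm [ 0.01 -0.08 -0.38] turn deg [ 0.13  0.16 -0.57]
knob px [281.3 239.1] [268 220  31  39 906] machine mm [  1.5   3.9 204. ]
```

View pics/c.png

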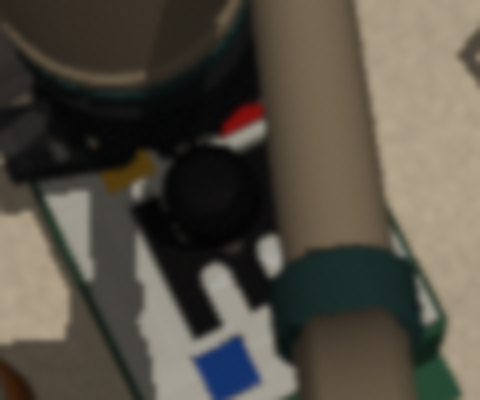

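In the crop the knob is at (212,193), which is full-frame pixel (283.0,238.2). That puts it within about 1 mm of the cross channel in x. Next I back off and go round to the knob's +y side.

drive_tool:
  deltas: "1.2 0 -0.4 0 0 0 0; 0.8 0 -0.4 0 0 0 0; 0 -2 0 0 0 0 0; 0 -2 0 0 0 0 0; 0 -2 0 0 0 0 0"

```text
time_s: 5.03
tcp_pos: [0.5401, 0.1892, 0.1976]
ee_rot: [[0.907, 0.421, -0.005], [0.421, -0.907, -0.008], [-0.008, 0.005, -1.0]]
force: [-0.2, 0.2, -0.0]
width: 0.003
```

drive_tool:
  deltas: "0 0 0 0 0 0 0; 0 0 0 0 0 0 0"

```text
time_s: 5.2
tcp_pos: [0.5381, 0.1921, 0.1976]
ee_rot: [[0.905, 0.425, -0.008], [0.425, -0.905, -0.007], [-0.01, 0.003, -1.0]]
force: [0.1, 0.6, -0.2]
width: -0.005
```

```bash
python3 -c "
from h import *;goto(0,52,200)"
```

```text
t 5.2 machine mm [ 48.5  59.9 197.6] yaw 25.14 tilt [-0.008 -0.007 -1.   ] F(m) [ 0.3  0.5 -0.2] w -0.0 q [ 0.22  0.3   1.56 -0.01  1.29  1.36]
tool cm [-4.84  0.85 -0.19] turn deg [ 0.16  0.58 -0.66]
```

drive_tool:
  deltas: "-1.5 0.1 -0.1 0.2 0.6 -0.6 0; -1.5 0 0 0 0 0 0; -1.2 0 0 0 0 0 0; -0.4 0 0 0 0 0 0; 0 0 0 0 0 0 0"

```text
time_s: 5.62
tcp_pos: [0.4967, 0.1682, 0.1982]
ee_rot: [[0.9, 0.435, -0.0], [0.435, -0.9, -0.002], [-0.001, 0.002, -1.0]]
force: [0.4, 0.8, -0.2]
width: 0.0
```

```bash
python3 -c "
from h import *;goto(1,34,200);kmeas(name='pics/d.png')"
```

```text
t 5.62 machine mm [  0.9  56.4 198.2] yaw 25.78 tilt [-0.    -0.002 -1.   ] F(m) [ 0.7  0.5 -0.2] w 0.0 q [ 0.19  0.22  1.66 -0.    1.26  1.32]
tool cm [ 0.01  2.24 -0.17] turn deg [ 0.09  0.05 -0.02]
knob px [283.9 240.9] [269 226  31  32 761] machine mm [ -2.7   1.7 204. ]
```

View pics/d.png

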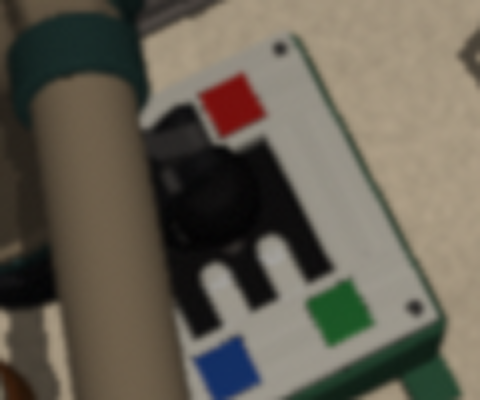

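The crop shows the knob at (213,198), which is about x -0.6 mm and y +1.7 mm, so it is in the channel. The fingers are on its left, and the green slot lies ahead-right. Now I push in -y.

drive_tool:
  deltas: "0 0.8 0 0 0 0 0; 0 0.6 0 0 0 0 0; 0 0.5 0 0 0 0 0; 0 0.5 0 0 0 0 0; 0 0.5 0 0 0 0 0"

```text
time_s: 6.08
tcp_pos: [0.5131, 0.1408, 0.1987]
ee_rot: [[0.9, 0.435, 0.002], [0.435, -0.9, -0.0], [0.001, 0.001, -1.0]]
force: [-0.7, 2.0, 1.2]
width: -0.0
```

```bash
python3 -c "
from h import *;goto(1,-13.5,200)"
```

```text
t 6.08 machine mm [  3.7  24.6 198.7] yaw 25.78 tilt [ 0.002 -0.    -1.   ] F(m) [0.2 2.1 1.2] w -0.0 q [ 0.14  0.23  1.65 -0.    1.26  1.26]
tool cm [-0.27  3.81 -0.13] turn deg [ 0.05 -0.08 -0.02]
```

drive_tool:
  deltas: "-0.1 0.5 0 0 0 0 0; -0.1 0.5 0 0 0 0 0; -0.1 0.5 0 0 0 0 0; -0.1 0.5 0 0 0 0 0; 0 0 0 0 0 0 0"

```text
time_s: 6.5
tcp_pos: [0.5214, 0.1195, 0.1987]
ee_rot: [[0.901, 0.434, 0.005], [0.434, -0.901, 0.003], [0.006, -0.001, -1.0]]
force: [-0.4, 1.5, 0.2]
width: 0.002
```

```bash
python3 -c "
from h import *;goto(1,-13.5,200)"
```

```text
t 6.5 machine mm [  1.8   1.8 198.7] yaw 25.7 tilt [ 0.005  0.003 -1.   ] F(m) [0.3 1.5 0.2] w 0.0 q [0.09 0.23 1.65 0.   1.26 1.21]
tool cm [-0.08  1.53 -0.13] turn deg [-0.04 -0.32 -0.1 ]
```

Low force and moving freely, so I continue to the stop in small steps.

drive_tool:
  deltas: "-0.1 0.4 0 0 -0.3 0 0; -0.1 0.4 0 0 0 0 0; 0 0.3 0 0 0 0 0; 0 0 0 0 0 0 0"

```text
time_s: 6.83
tcp_pos: [0.5242, 0.1077, 0.1983]
ee_rot: [[0.901, 0.434, -0.001], [0.434, -0.901, 0.001], [-0.001, -0.002, -1.0]]
force: [1.0, 2.1, 0.3]
width: 0.001
```

```bash
python3 -c "
from h import *;goto(1,-13.5,200);kmeas(box=(285,325,225,275),name='pics/e.png')"
```

```text
t 6.83 machine mm [ -0.7 -10.  198.3] yaw 25.7 tilt [-0.001  0.001 -1.   ] F(m) [1.8 1.5 0.3] w 0.0 q [0.07 0.24 1.64 0.   1.26 1.19]
tool cm [ 0.17  0.35 -0.17] turn deg [-0.09  0.05 -0.1 ]
knob px [298.3 235.3] [285 225  34  29 608] machine mm [ -5.1 -21.3 204. ]
```

View pics/e.png

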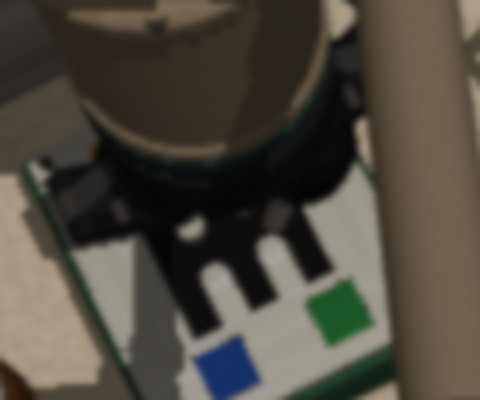

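In the crop the stem is at about (275,215) and the knob at about (320,170), nearly at the channel's right end. It needs a few more mm.

drive_tool:
  deltas: "0 0.2 0 0 0 0 0; 0 0.2 0 0 0 0 0; 0 0 0 0 0 0 0"

```text
time_s: 7.13
tcp_pos: [0.5255, 0.1042, 0.1982]
ee_rot: [[0.901, 0.434, -0.002], [0.434, -0.901, 0.001], [-0.002, -0.002, -1.0]]
force: [0.2, 2.0, 0.6]
width: 0.006
```

```bash
python3 -c "
from h import *;goto(0,-13.5,200)"
```

```text
t 7.13 machine mm [ -1.1 -13.7 198.2] yaw 25.72 tilt [-0.002  0.001 -1.   ] F(m) [1.  1.8 0.6] w 0.01 q [0.06 0.24 1.64 0.   1.26 1.19]
tool cm [ 0.11 -0.02 -0.18] turn deg [-0.13  0.09 -0.08]
```

drive_tool:
  deltas: "0 0.2 0 0 0 0 0; 0 0 0 0 0 0 0"

```text
time_s: 7.3
tcp_pos: [0.5262, 0.1024, 0.1981]
ee_rot: [[0.901, 0.434, -0.003], [0.434, -0.901, 0.001], [-0.002, -0.002, -1.0]]
force: [-0.2, 1.5, 0.8]
width: -0.004
```

```bash
python3 -c "
from h import *;goto(0,-13.5,200)
from bench import snapshot
s=snapshot('scene');cv2.imwrite('pics/f.png',cv2.resize(s['color'][190:290,280:400],None,fx=4,fy=4,interpolation=cv2.INTER_CUBIC)[:,:,::-1])"
```

```text
t 7.3 machine mm [ -1.3 -15.7 198.1] yaw 25.74 tilt [-0.003  0.001 -1.   ] F(m) [0.4 1.4 0.8] w -0.0 q [0.06 0.24 1.64 0.   1.26 1.18]
tool cm [ 0.12 -0.22 -0.19] turn deg [-0.14  0.11 -0.06]
```

View pics/f.png

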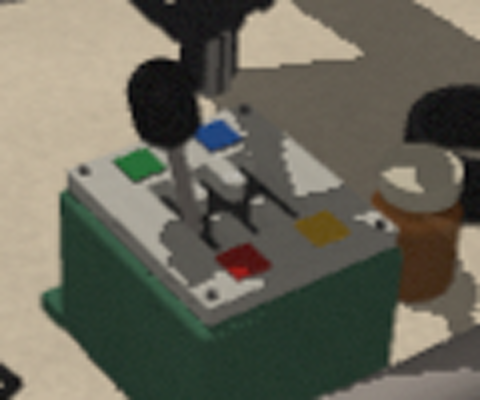

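The scene crop shows the lever leaning right at the outer slot line, with the stem in the channel at about (185,195). It hasn't reached the side stop yet, so I nudge on.

drive_tool:
  deltas: "0.1 0.2 0 0 0 0 0; 0 0 0 0 0 0 0"

```text
time_s: 7.52
tcp_pos: [0.5272, 0.1009, 0.198]
ee_rot: [[0.901, 0.434, -0.005], [0.434, -0.901, 0.001], [-0.004, -0.003, -1.0]]
force: [-0.9, 1.9, -0.3]
width: 0.003
```

drive_tool:
  deltas: "0 0.1 0 0 0 0 0; 0 0 0 0 0 0 0"

```text
time_s: 7.68
tcp_pos: [0.5276, 0.1, 0.1979]
ee_rot: [[0.901, 0.434, -0.005], [0.434, -0.901, 0.001], [-0.004, -0.003, -1.0]]
force: [-0.8, 1.4, 0.0]
width: -0.002
```

```bash
python3 -c "
from h import *;goto(0,-13.5,200)"
```

```text
t 7.68 machine mm [ -1.  -18.4 197.9] yaw 25.75 tilt [-0.005  0.001 -1.   ] F(m) [-0.1  1.6  0. ] w -0.0 q [0.06 0.24 1.64 0.   1.27 1.18]
tool cm [ 0.1  -0.49 -0.21] turn deg [-0.18  0.22 -0.05]
```

drive_tool:
  deltas: "0 0.2 0 0 0 0 0; 0 0 0 0 0 0 0"

```text
time_s: 7.85
tcp_pos: [0.5281, 0.0989, 0.1977]
ee_rot: [[0.901, 0.434, -0.006], [0.434, -0.901, 0.003], [-0.004, -0.005, -1.0]]
force: [-0.1, 3.3, 0.7]
width: -0.003
```

drive_tool:
  deltas: "0 0.1 0 0 0 0 0; 0 0 0 0 0 0 0"

```text
time_s: 8.02
tcp_pos: [0.5282, 0.0987, 0.1977]
ee_rot: [[0.901, 0.434, -0.007], [0.434, -0.901, 0.005], [-0.004, -0.007, -1.0]]
force: [-0.7, 3.3, 0.1]
width: 0.005
```

```bash
python3 -c "
from h import *;goto(0,-13.5,200)
from bench import snapshot
s=snapshot('scene');g=s['color'][190:290,280:340]
m=(g.max(2)<45).astype(np.uint8);m=cv2.morphologyEx(m,cv2.MORPH_OPEN,np.ones((7,7),np.uint8));c,b=blob(m,0,60,0,45);c=c+[280,190]
print(c,b,'machine',(RM.T@(onz(s,*c,.2)-C)*1000).round(1))"
```

```text
t 8.02 machine mm [ -1.  -19.8 197.7] yaw 25.74 tilt [-0.007  0.005 -1.   ] F(m) [0.8 3.3 0.1] w 0.01 q [0.05 0.24 1.64 0.01 1.27 1.17]
tool cm [ 0.1  -0.64 -0.23] turn deg [-0.4   0.22 -0.06]
[320.00943396 215.48427673] [ 32  16  17  21 318] machine [ -1.7 -44.2 200. ]
```

The force has risen to 3.3 N and motion has stalled, so it is at the side stop (image: x -2, y -44 mm). Next I go round to the +x side.

drive_tool:
  deltas: "0 -1.2 -0.2 0 0 0 0; 0 -0.8 0 0 0 0 0; 2 0 0 0 0 0 0; 2 0 0 0 0 0 0; 1.5 0 0 0 0 0 0"

```text
time_s: 8.48
tcp_pos: [0.5669, 0.14, 0.2012]
ee_rot: [[0.901, 0.434, -0.005], [0.434, -0.901, -0.003], [-0.006, 0.001, -1.0]]
force: [-0.1, -0.4, -0.1]
width: -0.002
```

drive_tool:
  deltas: "0 0 0 0 0 0 0; 0 0 0 0 0 0 0"

```text
time_s: 8.65
tcp_pos: [0.5691, 0.1413, 0.2012]
ee_rot: [[0.9, 0.436, -0.002], [0.436, -0.9, -0.005], [-0.004, 0.004, -1.0]]
force: [-0.3, -0.3, 1.0]
width: 0.003
```

```bash
python3 -c "
from h import *;goto(48,-45,196)"
```

```text
t 8.65 machine mm [ 54.4   0.7 201.2] yaw 25.86 tilt [-0.002 -0.005 -1.   ] F(m) [-0.4 -0.2  1. ] w 0.0 q [ 0.13  0.31  1.53 -0.    1.3   1.25]
tool cm [-0.64  4.57  0.54] turn deg [0.21 0.26 0.06]
```

drive_tool:
  deltas: "-0.1 1.8 0.3 0.2 0.3 0 0; -0.2 1.7 0.2 0 0 0 0; -0.1 0.8 0 0 0 0 0; 0 0.1 0 0 0 0 0; 0 0 0 0 0 0 0"

```text
time_s: 9.07
tcp_pos: [0.5807, 0.0987, 0.1965]
ee_rot: [[0.899, 0.439, -0.002], [0.439, -0.899, -0.002], [-0.003, 0.001, -1.0]]
force: [-0.3, -0.2, -0.1]
width: 0.0
```

```bash
python3 -c "
from h import *;goto(-17,-46,194)"
```

```text
t 9.07 machine mm [ 46.2 -42.6 196.5] yaw 26.01 tilt [-0.002 -0.002 -1.   ] F(m) [-0.4 -0.1 -0.1] w 0.0 q [ 0.05  0.32  1.53 -0.    1.29  1.17]
tool cm [-6.32  0.31  0.27] turn deg [0.07 0.15 0.21]
```

drive_tool:
  deltas: "-0.6 0.3 0.1 0 0 0 0; -0.6 0 0.1 0 -0.2 0 0; -0.6 0 0.1 0 -0.2 0 0; -0.6 0 0.1 0 -0.2 0 0; 0 0 0 0 0 0 0"

```text
time_s: 9.48
tcp_pos: [0.558, 0.086, 0.1938]
ee_rot: [[0.898, 0.439, -0.009], [0.439, -0.898, -0.006], [-0.01, 0.002, -1.0]]
force: [0.5, -0.4, -0.0]
width: 0.003
```

```bash
python3 -c "
from h import *;goto(-17,-46,194)"
```

```text
t 9.48 machine mm [ 20.3 -44.2 193.8] yaw 26.07 tilt [-0.009 -0.006 -1.   ] F(m) [ 0.3 -0.5 -0. ] w 0.0 q [ 0.03  0.29  1.58 -0.01  1.28  1.15]
tool cm [-3.73  0.16  0.02] turn deg [0.09 0.59 0.27]
```

drive_tool:
  deltas: "-0.5 0.1 0 0 0.5 0 0; -0.5 0 0.1 0 0 0 0; -0.5 0 0 0 0 0 0; -0.5 0 0.1 0 0 0 0; 0 0 0 0 0 0 0"

```text
time_s: 9.9
tcp_pos: [0.5395, 0.0768, 0.1927]
ee_rot: [[0.898, 0.44, 0.004], [0.44, -0.898, 0.0], [0.004, 0.002, -1.0]]
force: [0.5, 1.2, 0.3]
width: -0.0
```

```bash
python3 -c "
from h import *;goto(-17,-46,194)"
```

```text
t 9.9 machine mm [ -0.4 -44.5 192.7] yaw 26.1 tilt [ 0.004  0.    -1.   ] F(m) [0.9 0.8 0.3] w -0.0 q [0.01 0.25 1.64 0.   1.25 1.13]
tool cm [-1.66  0.14 -0.14] turn deg [ 0.09 -0.21  0.3 ]
```

drive_tool:
  deltas: "-0.4 0 0 0 0 0 0; -0.4 0 0 0 0 0 0; -0.4 0 0 0 0 0 0; 0 0 0 0 0 0 0"

```text
time_s: 10.23
tcp_pos: [0.5271, 0.071, 0.1918]
ee_rot: [[0.898, 0.44, 0.003], [0.44, -0.898, 0.001], [0.003, 0.001, -1.0]]
force: [1.2, 0.9, 1.4]
width: 0.005
```

```bash
cat >> h.py <<'E'
def kscene(z=.196,name=None):
    from bench import snapshot
    s=snapshot('scene');m=(s['color'].max(2)<45).astype(np.uint8);m=cv2.morphologyEx(m,cv2.MORPH_OPEN,np.ones((7,7),np.uint8))
    c,b=blob(m,280,345,185,240);print(c,b,'machine',(RM.T@(onz(s,*c,z)-C)*1000).round(1))
    if name: cv2.imwrite(name,cv2.resize(s['color'][190:290,280:400],None,fx=4,fy=4,interpolation=cv2.INTER_CUBIC)[:,:,::-1])
E
python3 -c "
from h import *;goto(-17,-46,194);kscene()"
```

```text
t 10.23 machine mm [-14.1 -44.3 191.8] yaw 26.09 tilt [ 0.003  0.001 -1.   ] F(m) [1.5 0.2 1.4] w 0.0 q [0.   0.24 1.66 0.   1.24 1.12]
tool cm [-0.29  0.17 -0.22] turn deg [ 0.03 -0.15  0.29]
[312.93521595 199.34219269] [301 185  29  34 602] machine [-65.5 -20.3 196. ]
```

drive_tool:
  deltas: "-0.2 0 0 0 0 0 0; -0.2 0 0 0 0 0 0; 0 0 0 0 0 0 0"

```text
time_s: 10.53
tcp_pos: [0.5238, 0.0693, 0.1916]
ee_rot: [[0.898, 0.44, 0.003], [0.44, -0.898, 0.001], [0.003, 0.0, -1.0]]
force: [1.6, 0.8, -1.4]
width: 0.001
```

```bash
python3 -c "
from h import *;goto(-17,-46,194)"
```

```text
t 10.53 machine mm [-17.8 -44.4 191.6] yaw 26.08 tilt [ 0.003  0.001 -1.   ] F(m) [ 1.8  0.1 -1.4] w 0.0 q [-0.    0.23  1.67  0.    1.24  1.11]
tool cm [ 0.08  0.16 -0.24] turn deg [ 0.02 -0.19  0.28]
```

drive_tool:
  deltas: "-0.1 0 0 0 0 0 0; 0 0 0 0 0 0 0"

```text
time_s: 10.7
tcp_pos: [0.5236, 0.0691, 0.1916]
ee_rot: [[0.898, 0.439, 0.004], [0.439, -0.898, 0.002], [0.005, 0.0, -1.0]]
force: [1.5, 0.8, -1.0]
width: 0.001
```

drive_tool:
  deltas: "-0.1 0 0 0 0 0 0; 0 0 0 0 0 0 0"

```text
time_s: 10.87
tcp_pos: [0.5233, 0.069, 0.1917]
ee_rot: [[0.898, 0.44, 0.006], [0.44, -0.898, 0.002], [0.006, 0.0, -1.0]]
force: [2.0, 0.8, -0.4]
width: 0.005
```

```bash
python3 -c "
from h import *;goto(-17,-46,194)"
```

```text
t 10.87 machine mm [-18.4 -44.4 191.7] yaw 26.08 tilt [ 0.006  0.002 -1.   ] F(m) [ 2.2 -0.1 -0.4] w 0.0 q [-0.    0.23  1.67  0.    1.23  1.11]
tool cm [ 0.14  0.16 -0.23] turn deg [ 0.02 -0.36  0.28]
```

drive_tool:
  deltas: "-0.2 0 0 0 -0.3 0 0; 0 0 0 0 0 0 0"

```text
time_s: 11.03
tcp_pos: [0.5223, 0.0685, 0.1918]
ee_rot: [[0.898, 0.439, 0.003], [0.439, -0.898, 0.001], [0.003, 0.0, -1.0]]
force: [1.6, 2.1, -0.9]
width: 0.001
```

drive_tool:
  deltas: "-0.2 0 0 0 0 0 0; 0 0 0 0 0 0 0"

```text
time_s: 11.2
tcp_pos: [0.5216, 0.0681, 0.192]
ee_rot: [[0.898, 0.439, 0.005], [0.439, -0.898, 0.002], [0.006, 0.001, -1.0]]
force: [2.1, 1.8, -1.9]
width: -0.001
```

```bash
python3 -c "
from h import *;goto(-17,-46,194)"
```

```text
t 11.2 machine mm [-20.2 -44.5 192. ] yaw 26.07 tilt [ 0.005  0.002 -1.   ] F(m) [ 2.7  0.7 -1.9] w -0.0 q [-0.    0.23  1.68  0.    1.23  1.11]
tool cm [ 0.32  0.15 -0.2 ] turn deg [ 0.03 -0.32  0.27]
```

drive_tool:
  deltas: "-0.3 0 0 0 -0.3 0 0; 0 0 0 0 0 0 0"

```text
time_s: 11.37
tcp_pos: [0.5205, 0.0675, 0.1922]
ee_rot: [[0.898, 0.439, 0.004], [0.439, -0.898, 0.001], [0.004, 0.001, -1.0]]
force: [3.8, 1.7, -1.1]
width: -0.0
```

```bash
python3 -c "
from h import *;goto(-17,-46,194);kscene(name='pics/g.png')"
```

```text
t 11.37 machine mm [-21.5 -44.5 192.2] yaw 26.05 tilt [ 0.004  0.001 -1.   ] F(m) [ 4.2 -0.1 -1.1] w -0.0 q [-0.    0.22  1.68  0.    1.24  1.11]
tool cm [ 0.45  0.15 -0.18] turn deg [ 0.03 -0.25  0.25]
[310.53368794 198.7748227 ] [299 185  28  33 564] machine [-70.1 -23.5 196. ]
```

View pics/g.png

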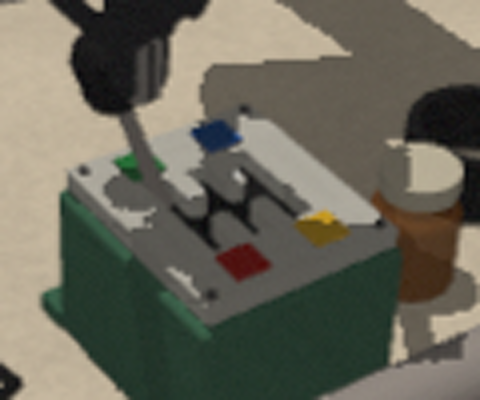

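The scene crop shows the lever deep in the green slot, with the knob at about (105,75) and the stem beside the green plate at (135,165). One gentle check push to confirm the stop.

drive_tool:
  deltas: "-0.3 0 0 0 -0.2 0 0; 0 0 0 0 0 0 0"

```text
time_s: 11.58
tcp_pos: [0.52, 0.0671, 0.1926]
ee_rot: [[0.899, 0.439, 0.006], [0.439, -0.899, 0.002], [0.006, 0.001, -1.0]]
force: [3.1, 2.0, -1.7]
width: 0.003
```

```bash
python3 -c "
from h import *;goto(-17,-46,194)"
```

```text
t 11.58 machine mm [-22.2 -44.7 192.6] yaw 26.03 tilt [ 0.006  0.002 -1.   ] F(m) [ 3.7  0.5 -1.7] w 0.0 q [-0.01  0.22  1.68  0.    1.23  1.11]
tool cm [ 0.52  0.14 -0.14] turn deg [ 0.05 -0.35  0.23]
```

drive_tool:
  deltas: "1 0 0 0 0 0 0; 2 0 0 0 0 0 0; 2 0 -2 0 0 0 0; 2 -1 -3 0 0 0 0; 2 -3 -3 0 0 0 0"

```text
time_s: 12.0
tcp_pos: [0.575, 0.1339, 0.265]
ee_rot: [[0.901, 0.432, -0.027], [0.432, -0.902, -0.013], [-0.03, -0.0, -1.0]]
force: [0.4, 0.2, -0.3]
width: -0.008
```

drive_tool:
  deltas: "0 -4 0 0 0 0 0; 0 -4 0 0 0 0 0; 0 -4 0 0 0 0 0; 0 -4 0 0 0 0 0; 0 0 0 0 0 0 0"

```text
time_s: 12.42
tcp_pos: [0.5064, 0.2846, 0.2697]
ee_rot: [[0.902, 0.431, -0.026], [0.43, -0.902, -0.019], [-0.032, 0.006, -0.999]]
force: [0.8, -0.4, 0.6]
width: -0.001
```

```bash
python3 - <<'E'
from h import *
from bench import snapshot
st()
S={n:snapshot(n) for n in B}
bx=dict(top=(285,345,225,300),scene=(285,345,185,245));r=[]
for n in B:
    m=(S[n]['color'].max(2)<45).astype(np.uint8);m=cv2.morphologyEx(m,cv2.MORPH_OPEN,cv2.getStructuringElement(cv2.MORPH_ELLIPSE,(11,11)))
    c,b=blob(m,*bx[n]);r.append(ray(S[n],*c));print(n,c.round(1),b,(RM.T@(onz(S[n],*c,.194)-C)*1000).round(1))
print((RM.T@(tri(r)-C)*1000).round(1))
o=np.hstack([S["top"]["color"][190:310,230:350],S["scene"]["color"][170:290,280:400]])
cv2.imwrite("pics/h.png",cv2.resize(o,None,fx=3.3,fy=3.3,interpolation=cv2.INTER_CUBIC)[:,:,::-1])
E
```

```text
t 12.42 machine mm [ 60.3 157.1 269.7] yaw 25.5 tilt [-0.026 -0.019 -0.999] F(m) [ 0.5 -0.7  0.6] w -0.0 q [ 0.4   0.28  1.4  -0.01  1.49  1.52]
top [324.  253.2] [310 242  28  23 507] [-45.4 -43.9 194. ]
scene [307.2 207.4] [299 197  17  22 276] [-48.2 -45.9 194. ]
[-46.3 -45.2 194.8]
```

View pics/h.png

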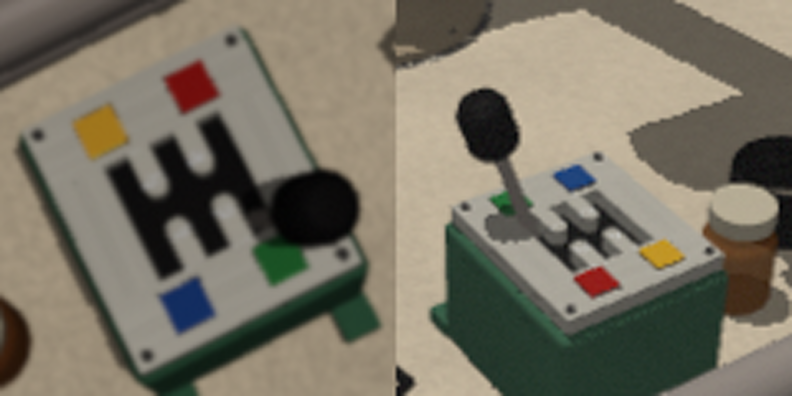

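Both views are clear. The knob is at crop (318,207) in the top view and (487,125) in the scene view, leaning over the green corner. Triangulated, it is at (-46.3, -45.2) mm, against a nominal (-46, -46), so it is home. Handing in.

```bash
python3 -c "
from bench import ticket;print(ticket.finish_job())"
```

```text
the job is handed in; nothing more can be done
None
```

The gear lever is in the green slot (robot side, right) and I've handed the job in. The clock read about 12.4 s of the 48 s allowed.

**What I did:** I used closed fingers and pushed only with their outside faces. I pushed the lever back along the middle slot to the cross channel, across to the right-hand side stop, then along the green slot. It entered no other coloured slot, and I never moved the fingers near the jar, tape or pot.

**Last checks:**
- **Position:** after I backed the arm away, the two cameras together put the knob at x = -46.3, y = -45.2 mm from the gate's middle. Fully home is about -46, -46.
- **End stop:** in the last pushes the force rose from about 2 N to about 4 N. The fingers still crept about 0.7 mm per push, so the stop showed up as a near-stall rather than a sharp one.
- **Disagreements:** the two cameras differ by 2–3 mm on the knob. Two single-view knob readings taken while the gripper hid it were wrong, and I ignored them.
- **Force:** readings stayed at about 4 N or less throughout.

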